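Inspect a row of solder joints with a pen microscope

TASK

Draw the white pen microscope out of its sloping stand along the slope, turn it to point straight down, and inspect the connector's row of solder joints on the clamped circuit board: begin with the lens about 2 cm above the joint next to the printed white dot, then guide it slowly (about 2 cm a second) and straight along the row to the last joint beside the round metal can, never touching the board or its holder. Finish there while still holding the microscope upright and still, with the lens about 2 cm above that last joint. Leave everything else on the bench where it is.

Things in the scene. Friction and masses are not known exactly. Their poses are not given: they have to be found in the camera images.
- microscope: white pen microscope, 185 mm long, about 100 g, 26 mm in diameter, nose tapering to 18 mm at the lens, a green band 112-122 mm behind the lens. Origin at the centre of the lens face; z axis along the pen, lens to tail. It starts in either the left or the right stand, lens down on the seat, leaning about 40 degrees from vertical, tail up and towards the robot; its upper 77 mm stick out of the tube
- lens (a point): centre of the lens face at the pen's lower end (same point as the microscope's origin)
- grip (a point): point on the pen's axis 148 mm behind the lens face and 37 mm before the tail end, in the middle of the part that sticks out of the stand: a good place to grip (26 mm across)
- stand_a: fixed sloping stand that holds the microscope: dark base 140 x 85 x 14 mm, dark steel tube with inner diameter 29, outer 35 mm (43 at the flared mouth), 104 mm deep, leaning 40 degrees from vertical, its mouth up and towards the stand's -x side (the robot's side). Origin under the centre of the base. The two stands look alike; either may be left or right of the board
- stand_a_mouth (a point): centre of the mouth of the tube that holds the microscope, 113 mm above the table
- stand_a_seat (a point): centre of that tube's inner floor, where the lens end rests; seat to mouth is the tube's axis, 104 mm
- stand_b: the second stand, same build, fixed; it holds the cordless driver
- driver: cordless precision driver in the second stand, not to be touched: black, 18 mm in diameter, 170 mm long, an orange band near the tail. Origin at its bit end, z axis along it to the tail
- board_holder: fixed aluminium board holder, 135 x 260 mm (x, y), origin on the table under the middle of the green 120 x 134 mm board clamped in it. Board face 52 mm up, jaw screws to 61 mm, no part on the board over 9 mm high. A cream connector 66 x 16 x 9 mm lies along y; its 24 silver solder joints (58 mm row) run along y on the side facing the robot, 6 mm from its wall
- first_joint (a point): the first solder joint, at the holder's +y end of the row, 53 mm above the table; a white dot 6 mm across is printed on the board 8 mm outside it
- last_joint (a point): the last solder joint, at the holder's -y end of the row, 53 mm above the table; a round metal can 17 mm in diameter and 8 mm high stands with its centre 17 mm beyond it
- flux_bottle: loose closed amber bottle with a red cap, 36 mm in diameter, 85 mm high; origin under its centre
- solder_reel: loose blue reel, 56 mm in diameter, 40 mm high, standing on its flange; origin under its centre
- tweezers: loose steel tweezers, about 130 mm long, 8 mm high; origin near the middle, on the table
- brush: loose black antistatic brush, about 150 mm long, 12 mm high; origin near the middle, on the table
- paste_jar: loose white jar with a green lid, 44 mm in diameter, 35 mm high; origin under its centre
- heatsink: loose finned aluminium heatsink, 34 x 30 x 18 mm; origin under its centre

How it is judged:
By the outcome, as a careful person would: the job done as asked, in the order asked, and still so for the second after the job is handed in, while the arm keeps its last pose, push and grip.
It also fails if it takes over 48 s, if anything falls off the work surface, if the arm or the gripper's body presses on something with over 40 N, if the wrist force passes 120 N, or if a joint passes its speed limit or range.

ROBOT

A 7-joint arm with a two-finger parallel gripper is mounted at the origin on the work surface. World frame = base frame: x ahead of the robot, y to its left, z up, the work surface at z = 0. Lengths are in m, angles in rad, forces in N, time in s.
With the tool pointing down it reaches from about 0.425 to 0.975 m from the base axis. Payload 16.7 kg.
Tool frame: the origin (TCP) lies midway between the tips of the shut fingers; the grasp point (between the pads) lies 19 mm behind it; z points along the fingers, y is the direction in which the jaws open and shut (so a half turn about z gives the same grasp; the last joint's range is limited). The gripper opens to 85 mm and grips with 20 to 120 N. Pads are 22 mm wide; open, the fingers measure 114 mm over their backs; the gripper's body (76 mm by 85 mm) begins 54 mm behind the grasp point. The pads swing forward as they close: fully open they stand 13 mm farther back than shut.
Start: joints at [-1.335, 0.426, 0.074, 1.606, -0.034, 1.111, -0.067], TCP at [0.253, 0.626, 0.231] pointing down, gripper open.
Joint ranges: [-2.85, 2.85], [-0.5, 2.14], [-1.23, 1.37], [0.21, 2.46], [-1.02, 4.16], [0.16, 2.05], [-2.73, 2.73]. Speed limits (rad/s): [1.89, 1.89, 2.39, 2.39, 3.01, 3.01, 3.01].

INTERFACE

Orientations are given as a rotation vector (axis times angle).
In Python, from bench import * gives the robot as it stands.
- The arm moves only by the tool play_rows, never from a script. Its argument "commands" is a list of rows, each a list of 4 numbers: the shift along the tool's x, y, z in mm, then the turn about the tool's z in degrees. A call has 1 to 5 rows; each row is the pose to reach, as a shift and turn from the pose measured when the call began, along the tool's axes at that moment; what a row does not reach only later rows make up. A row lasts 1/10 s, in which the tool goes at most 50 mm and 8.59 degrees, less where a joint would pass 70% of its speed; a pose out of reach is approached as far as the arm can. A call with a gripper value outside its range is refused whole. "gripper" is the gripper's target within -1 to 1 (fully open at 1, half-way at 0, shut at -1), set as the call begins (left out, the last holds). The fingers move at their own pace and stop on an object; "grip_force" is the grip in N (left out, the last holds). Time passes only in rows, so rows that repeat a pose let the fingers close. It gives the time, the measured TCP pose, the force and the opening at its end, in the units of the state.
- sense(): the state, without advancing time (a new reading comes with each control period).
- capture(name): name is "side" or "top" or "wrist"; returns (picture, depth): 480x640x3 uint8, red, green, blue; 480x640 float32, m along the optical axis (not along the pixel's ray), 0 where there is no reading.
- camera_params(name): a dict with "fx", "fy", "cx", "cy" (pixels), "view" (4x4, takes a point from world to camera coordinates). Camera axes: x right, y up, looking along -z (the intrinsics and any distortion apply to the point x, -y, -z); pixel columns grow to the right and rows downward; lengths in m; the calibration is good to about 2 mm. A picture is of the moment at which its call begins: read the wrist's pose just before it. camera_params takes no time and is no camera call; for the wrist camera it gives the pose at the moment of the call.
- finish_job(): hands the job in, once; it reports no verdict.
Trained networks look in the newest picture that a camera, given by its name, has taken for a name from the list of things; names that differ only in an ending like _2 or _b are one class to them, and where a whole thing is asked for, a point or a joint stands for the part that bears it (a point fixed in the world has none). Each returns a list of dicts, best first, with "conf" (0 to 1); they miss things now and then, are a little off and sometimes report something else, mostly with a low value. They report only what shows in the picture. A call takes as long as a camera call.
- spot_in(camera, name): "extent" ([left, top, right, bottom] in pixels, round what is visible of it).
The state is a dict: "clock": time; "q": joint angles; "joint_vel": joint speeds; "joint_torque": joint torques, N m; "position": TCP position; "eef_rot": TCP orientation; "wrist_force": force on the tool from outside, world axes, zero at the start; "wrist_torque": the same for the moment, N m; "grip_width": finger opening in m.
Only numpy, scipy, OpenCV 4.12 (cv2) and the standard library are available. Lean on these libraries where they do the work, as an engineer would, in place of code of your own. Each camera call takes 0.05 s, during which the arm holds its last target.

## Working session

There is one attempt and no reset: what is moved stays moved. The work goes in short steps, Python scripts to look and compute and a tool call to move; the robot and the scene stay as the last step left them, time stands still between calls to the robot, and variables do not carry over. Pictures are saved under pics/ and viewed, and the job is handed in when it is done.

Besides the shell and the picture viewer there is one more tool, called as name(argument=value, ...) on one line, values as JSON. play_rows: Moves the arm, as the interface text tells. Its arguments: {"type":"object","properties":{"commands":{"type":"array"},"gripper":{"type":"number"},"grip_force":{"type":"number"}},"required":["commands"]}

```bash
ls; mkdir -p pics; python3 - <<'E'
from bench import *
import cv2, numpy as np
print(sense())
for n in ["top","side"]:
    p,d=capture(n); cv2.imwrite(f"pics/{n}0.png",p[:,:,::-1]); np.save(f"{n}0_d.npy",d)
    print(n,camera_params(n))
    for t in ["microscope","stand_a","driver","board_holder","first_joint","last_joint"]:
        print(t,[(r['conf'],r['extent']) for r in spot_in(n,t)][:3])
E
```

```text
pics
{'clock': 0.0, 'q': array([-1.33551886,  0.42673793,  0.0738273 ,  1.60661191, -0.03409975,
        1.11081215, -0.06714261]), 'joint_vel': array([ 8.81271181e-04,  4.86097062e-04,  1.11719592e-03,  1.91572101e-05,
       -7.52903645e-04, -2.03454533e-04, -8.68998170e-04]), 'joint_torque': array([ 5.48221979e-04, -9.49856830e+01,  3.76088351e+00, -4.63497090e+01,
        1.91089336e-02,  1.05157951e-02,  8.34225625e-05]), 'position': array([0.25322093, 0.62525444, 0.23060378]), 'eef_rot': array([-6.00735400e-01, -3.08345396e+00,  2.04255525e-03]), 'wrist_force': array([-0.37042898, -0.46765386,  0.34174847]), 'wrist_torque': array([-0.01085014,  0.0139297 ,  0.05786266]), 'grip_width': 0.08535120604083993}
top {'fx': 591.2342438879294, 'fy': 591.2342438879294, 'cx': 325.1811298678924, 'cy': 233.80432305690206, 'view': array([[-1.38660443e-02, -9.99901599e-01, -2.12726693e-03,
        -1.12371391e-02],
       [ 9.91975570e-01, -1.40234473e-02,  1.25649562e-01,
        -5.80181611e-01],
       [-1.25667029e-01, -3.67934428e-04,  9.92072408e-01,
        -1.13773773e+00],
       [ 0
[... 630 characters left out ...]
026470958635, 'cy': 232.9111388789214, 'view': array([[ 0.90387051, -0.42769281, -0.00984714, -0.51076202],
       [ 0.31206371,  0.64340983,  0.69902792, -0.23366558],
       [-0.29263347, -0.63490365,  0.71502658, -0.81789367],
       [ 0.        ,  0.        ,  0.        ,  1.        ]])}
microscope [(0.94, [346.9, 356.3, 400.6, 387.8])]
stand_a [(0.9, [237.6, 121.5, 302.4, 179.1]), (0.73, [344.3, 361.0, 445.6, 444.5])]
driver [(0.7, [232.5, 110.5, 258.2, 137.2]), (0.32, [435.9, 245.9, 463.6, 280.1])]
board_holder [(0.81, [296.5, 209.4, 382.8, 316.9])]
first_joint [(0.81, [295.1, 205.4, 383.0, 314.9]), (0.71, [236.2, 121.6, 300.8, 179.2])]
last_joint [(0.81, [297.3, 207.3, 379.1, 313.5])]
```

View pics/top0.png

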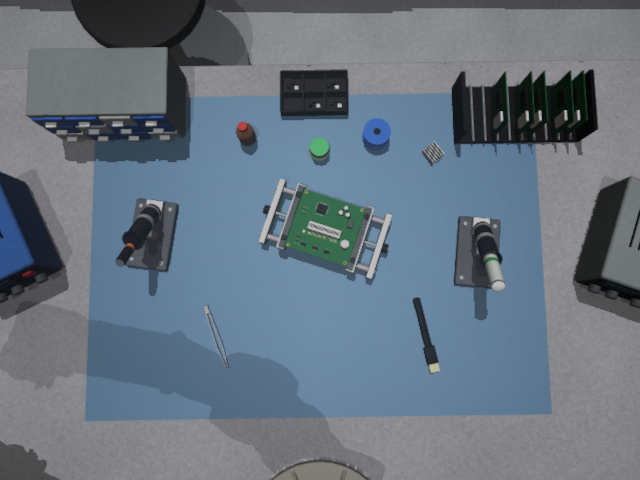

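View pics/side0.png

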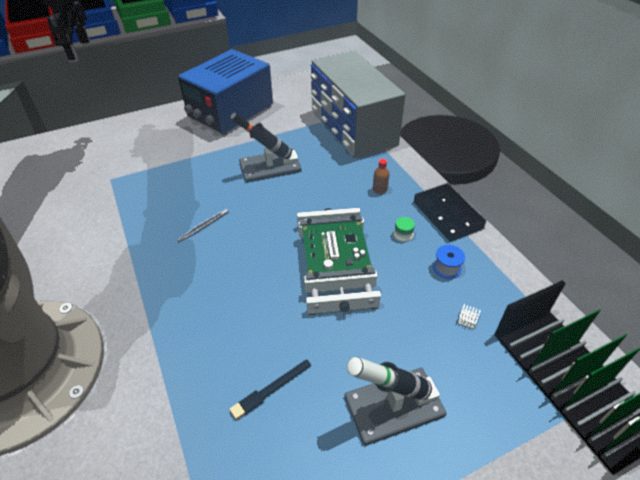

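The white pen is in the right-hand stand (top image about 490,270) and the driver in the left one. The can is on the right (345,243), so the row runs along y, tilted in yaw. Next I'll zoom in and measure.

```bash
cat > h.py <<'E'
import numpy as np, cv2
from scipy.spatial.transform import Rotation as R
def bp(cp,u,v,d):
    u,v,d=map(lambda a:np.asarray(a,float),(u,v,d))
    X=(u-cp['cx'])/cp['fx']*d; Y=(v-cp['cy'])/cp['fy']*d
    pc=np.stack([X,-Y,-d],-1); V=cp['view']
    return (pc-V[:3,3])@V[:3,:3]
def proj(cp,p):
    p=np.atleast_2d(p); V=cp['view']; c=p@V[:3,:3].T+V[:3,3]
    x,y,z=c[:,0],-c[:,1],-c[:,2]
    return np.stack([cp['fx']*x/z+cp['cx'],cp['fy']*y/z+cp['cy']],-1)
def ray_z(cp,u,v,z):
    a=bp(cp,u,v,1.0); V=cp['view']; o=-V[:3,:3].T@V[:3,3]
    return o+(a-o)*(z-o[2])/(a-o)[2]
E
python3 - <<'E'
from bench import *
from h import *
for n,box in [("top",(440,205,520,300)),("top",(255,175,400,285)),("side",(340,340,450,450)),("side",(290,200,390,320))]:
    p=cv2.imread(f"pics/{n}0.png"); x0,y0,x1,y1=box
    c=cv2.resize(p[y0:y1,x0:x1],None,fx=5,fy=5,interpolation=cv2.INTER_CUBIC); cv2.imwrite(f"pics/z_{n}_{x0}.png",c)
for n in ["top","side"]:
    cp=camera_params(n); p=cv2.imread(f"pics/{n}0.png").astype(int); d=np.load(f"{n}0_d.npy")
    box=(440,205,520,300) if n=="top" else (340,340,450,450)
    vv,uu=np.mgrid[box[1]:box[3],box[0]:box[2]]
    P=bp(cp,uu,vv,d[vv,uu]); col=p[vv,uu]
    ok=(d[vv,uu]>0)
    table=P[ok&(abs(P[...,2])<0.012)]; print(n,"table z",np.median(table[:,2]))
    w=ok&(col.min(-1)>110)&(P[...,2]>0.11)
    pts=P[w]; print(len(pts),pts.min(0),pts.max(0))
    m=pts.mean(0); u,s,vt=np.linalg.svd(pts-m); print(m,vt[0]*np.sign(vt[0][2]),s)
    np.save(f"pen_{n}.npy",pts)
E
```

```text
top table z 0.0016597360845471672
391 [ 0.4603528  -0.33321395  0.11577583] [ 0.52804416 -0.30655188  0.18243919]
[ 0.48964411 -0.3182017   0.15977747] [-0.72797126  0.05575945  0.68333646] [0.48929326 0.11838552 0.09170583]
side table z 0.0013358274416956188
729 [ 0.45692923 -0.33768565  0.11278464] [ 0.52960554 -0.3050921   0.18151773]
[ 0.48639732 -0.32572144  0.15787529] [-0.70338571  0.14418701  0.69603064] [0.71269095 0.16770359 0.13178412]
```

```bash
python3 -c "
import cv2
for a in ['top_440','top_255','side_340','side_290']: print(cv2.imread(f'pics/z_{a}.png').shape)"
```

```text
(475, 400, 3)
(550, 725, 3)
(550, 550, 3)
(600, 500, 3)
```

View pics/z_top_440.png

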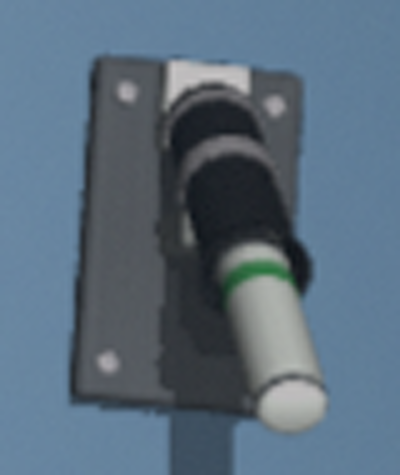

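View pics/z_top_255.png

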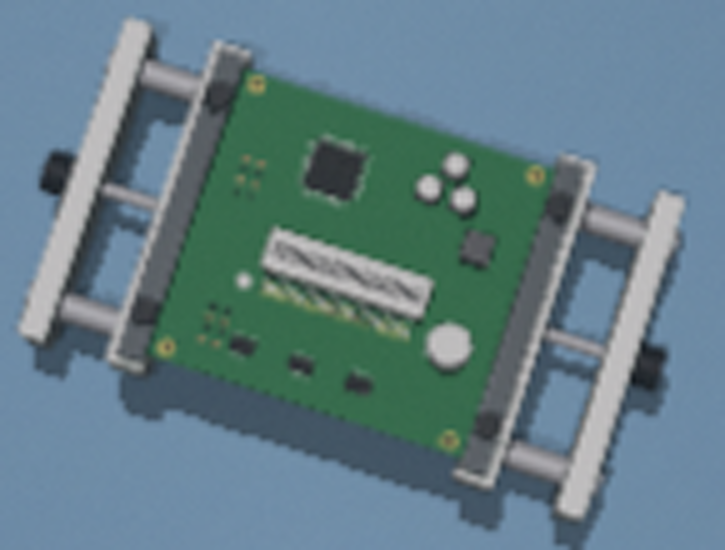

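View pics/z_side_340.png

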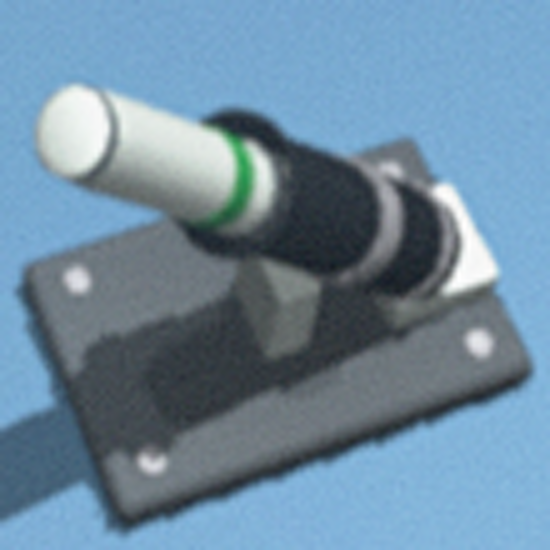

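```bash
cat > fit.py <<'E'
from h import *
from scipy.optimize import least_squares
def fit(pts,tilt=None):
    # params: point at plane z=0.145, heading, tilt
    def ax(h,t): return np.array([np.sin(t)*np.cos(h),np.sin(t)*np.sin(h),np.cos(t)])
    def f(p):
        a=ax(p[2],tilt if tilt else p[3]); q=pts-np.array([p[0],p[1],0.145])
        r=np.linalg.norm(q-np.outer(q@a,a),axis=1)-0.013
        return r
    s=least_squares(f,[.5,-.32,np.pi-.1,np.radians(40)],loss='soft_l1',f_scale=0.001)
    p=s.x; return p,ax(p[2],tilt if tilt else p[3]),np.sqrt(np.mean(f(p)**2))
E
python3 - <<'E'
from fit import *
A=[np.load(f"pen_{n}.npy") for n in ("top","side")]
for nm,pts in (("top",A[0]),("side",A[1]),("both",np.vstack(A))):
  for t in (None,np.radians(40)):
    p,a,r=fit(pts,t); q=np.array([p[0],p[1],.145]); s=(pts-q)@a
    print(nm,p[:2],"head",np.degrees(p[2]),"tilt",np.degrees(p[3]),r,"tailmax",np.percentile(s,[1,99]), "tail", q+a*np.percentile(s,98))
E
python3 - <<'E'
from bench import *
from h import *
# stand base yaw & board features by picture
cp=camera_params("top")
def T(zu,zv,z,o=(255,175)): return ray_z(cp,o[0]+(zu+.5)/5-.5,o[1]+(zv+.5)/5-.5,z)
dot=T(245,281,.052); can=T(448,346,.060)
h1=T(256,85,.052);h2=T(535,176,.052);h3=T(449,441,.052);h4=T(166,347,.052)
print("dot",dot,"can",can); print("holes ctr",(h1+h2+h3+h4)/4)
for a,b in ((h1,h2),(h4,h3),(h1,h4),(h2,h3),(dot,can)): print(np.linalg.norm(a-b),np.degrees(np.arctan2(*(a-b)[[1,0]])))
d=np.load("top0_d.npy")
for u,v in ((325,215),(310,225),(345,243)): print(bp(cp,u,v,d[v,u]))
o=(440,205)
for z,a,b in ((.014,(127,92),(108,360)),(.014,(127,92),(275,104))):
  a=T(*a,z,o);b=T(*b,z,o);print(a,b,np.degrees(np.arctan2(*(a-b)[[1,0]])))
E
```

```text
top [ 0.49074911 -0.32068502] head 173.29024792151137 tilt 40.75929500109095 0.0033093851523036738 tailmax [-0.04367478  0.0415497 ] tail [ 0.46428026 -0.31757108  0.17592032]
top [ 0.49077954 -0.32074426] head 174.63802495558002 tilt 40.0 0.003316189697557171 tailmax [-0.0436828   0.04172494] tail [ 0.46465986 -0.31829271  0.17626503]
side [ 0.48918662 -0.32078648] head 171.97056338712719 tilt 40.35006673089042 0.003202894708417997 tailmax [-0.04406414  0.03988616] tail [ 0.46385    -0.31721238  0.17511831]
side [ 0.48922053 -0.32076768] head 171.53811353985805 tilt 40.0 0.0032023137972891354 tailmax [-0.04404072  0.03992064] tail [ 0.46408898 -0.31702884  0.17528025]
both [ 0.48990548 -0.32049032] head 172.1546724445789 tilt 40.53115764919803 0.0032523728198084727 tailmax [-0.04388553  0.04049047] tail [ 0.46406777 -0.31693017  0.17550429]
both [ 0.48992185 -0.32048112] head 171.70399490020708 tilt 40.0 0.0032579572862864404 tailmax [-0.04384786  0.04048794] tail [ 0.46437575 -0.31675616  0.17576661]
dot [0.58455188 0.02287722 0.052     ] can [ 0.55691423 -0.05602718  0.06      ]
holes ctr [ 0.59171608 -0.01898459  0.052     ]
0.11597131607966735 70.85388814109034
0.11652911127597894 70.76808004119512
0.10988636034347818 -19.24632534024958
0.11006131692329452 -18.955856344840715
0.08398657336850253 70.69630272050144
[ 0.61505917 -0.01952561  0.05361351]
[0.59442847 0.00993989 0.06208008]
[ 0.55819844 -0.0575318   0.06232353]
[ 0.60090739 -0.30323564  0.014     ] [ 0.49247492 -0.29088919  0.014     ] -6.495890939085285
[ 0.60090739 -0.30323564  0.014     ] [ 0.59514448 -0.36298802  0.014     ] 84.49105745269406
```

View pics/z_side_290.png

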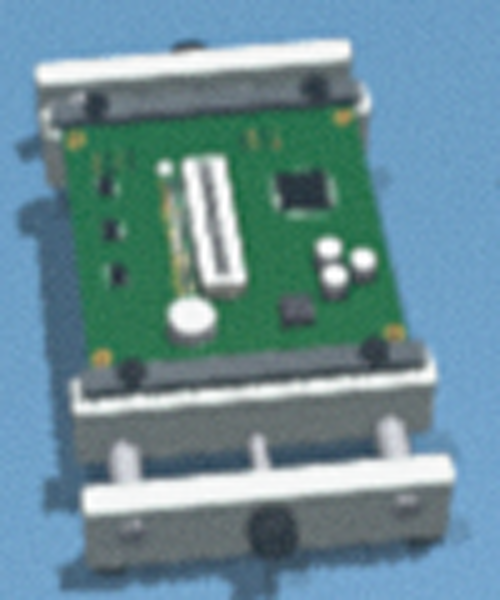

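```bash
cat > mv.py <<'E'
from bench import *
from h import *
def tool(target,yaw=None):
    s=sense(); M=R.from_rotvec(s['eef_rot']).as_matrix(); D=np.array(target)-s['position']
    out=D@M*1000
    ya=np.degrees(np.arctan2(M[1,1],M[0,1])); 
    print("t",round(s['clock'],2),"pos",s['position'].round(4),"tooly yaw",ya.round(1),"shift",out.round(1), "turn",None if yaw is None else round(-(yaw-ya),1),"w",round(s['grip_width'],4),"F",s['wrist_force'].round(1))
    return out
E
python3 - <<'E'
from mv import *
tool([.50,.25,.235],83); tool([.50,0.0,.235],83)
tool([.4885,-.3203,.235],83)
E
```

```text
t 0.7 pos [0.2534 0.6256 0.2313] tooly yaw 68.0 shift [-369.6 -255.6   -3.7] turn -15.0 w 0.0852 F [0.1 0.5 0.3]
t 0.7 pos [0.2534 0.6256 0.2313] tooly yaw 68.0 shift [-463.4 -487.3   -3.7] turn -15.0 w 0.0852 F [0.1 0.5 0.3]
t 0.7 pos [0.2534 0.6256 0.2313] tooly yaw 68.0 shift [-573.  -788.5   -3.7] turn -15.0 w 0.0852 F [0.1 0.5 0.3]
```

play_rows(commands=[[-370,-256,-4,-15],[-370,-256,-4,-15],[-370,-256,-4,-15],[-370,-256,-4,-15],[-370,-256,-4,-15]], gripper=1)

```text
clock: 1.2
position: [0.3914, 0.4148, 0.2338]
eef_rot: [0.193, 3.135, 0.001]
wrist_force: [1.3, 1.4, -0.0]
grip_width: 0.0855
```

```bash
python3 - <<'E'
from mv import *
tool([.50,.02,.235],83); print(sense()['q'])
E
```

```text
t 1.2 pos [0.3914 0.4148 0.2338] tooly yaw 82.9 shift [-156.2 -378.5   -1.4] turn -0.1 w 0.0855 F [ 1.3  1.4 -0. ]
[-1.0116532   0.25302394  0.10069294  1.84655751 -0.02924913  1.04286524
  0.54828321]
```

play_rows(commands=[[-156,-378,-1,0],[-156,-378,-1,0],[-156,-378,-1,0],[-156,-378,-1,0],[-156,-378,-1,0]])

```text
clock: 1.7
position: [0.4572, 0.1736, 0.2346]
eef_rot: [0.193, 3.135, 0.002]
wrist_force: [1.3, 0.5, -0.2]
grip_width: 0.0855
```

play_rows(commands=[[-65,-155,0,0],[-65,-155,0,0],[-65,-155,0,0],[-65,-155,0,0],[-65,-155,0,0]])

```text
clock: 2.2
position: [0.5032, 0.0085, 0.2347]
eef_rot: [0.201, 3.134, 0.001]
wrist_force: [0.2, 1.6, 0.8]
grip_width: 0.0856
```

```bash
python3 - <<'E'
from mv import *
tool([.4885,-.3203,.235],83); print(sense()['q'])
cp=camera_params("wrist");p,d=capture("wrist");cv2.imwrite("pics/w1.png",p[:,:,::-1]);np.save("w1_d.npy",d);np.save("w1_cp.npy",cp,allow_pickle=True);print(cp)
E
```

```text
t 2.2 pos [0.5032 0.0085 0.2347] tooly yaw 82.7 shift [ -27.4 -328.    -0.5] turn -0.3 w 0.0856 F [0.2 1.6 0.8]
[-0.50037539  0.13931972  0.39440054  1.99969456 -0.06340889  1.01252718
  1.3668436 ]
{'fx': 406.5971932566943, 'fy': 406.5971932566943, 'cx': 326.19392704730194, 'cy': 239.6186381842503, 'view': array([[ 0.12778471,  0.99179989,  0.00201077, -0.07323522],
       [-0.93830035,  0.12154815, -0.32375684,  0.51373301],
       [-0.32134641,  0.03948447,  0.94613818, -0.22336824],
       [ 0.        ,  0.        ,  0.        ,  1.        ]])}
```

View pics/w1.png

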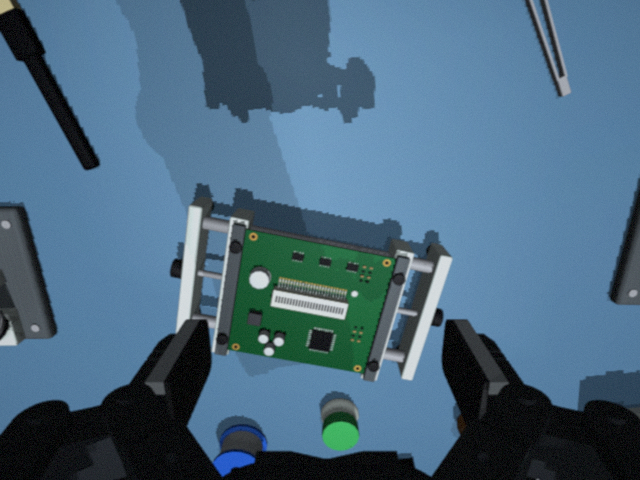

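```bash
python3 - <<'E'
from h import *
p=cv2.imread("pics/w1.png"); c=cv2.resize(p[255:325,235:365],None,fx=6,fy=6,interpolation=cv2.INTER_CUBIC); cv2.imwrite("pics/w1z.png",c)
E
```

```text
(no output)
```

View pics/w1z.png

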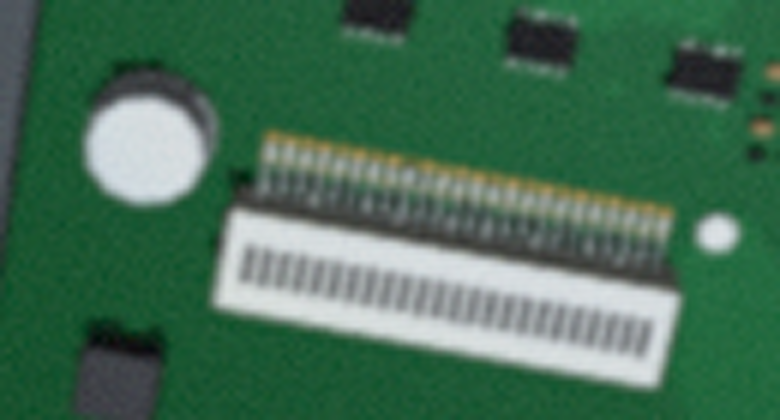

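```bash
python3 - <<'E'
from h import *
cp=np.load("w1_cp.npy",allow_pickle=True).item()
def T(zu,zv,z): return ray_z(cp,235+(zu+.5)/6-.5,255+(zv+.5)/6-.5,z)
dot=T(718,234,.052);can=T(146,150,.060);f=T(665,225,.053);l=T(272,152,.053)
for n,p in dict(dot=dot,can=can,first=f,last=l).items(): print(n,p.round(4))
print(np.linalg.norm(f-l),np.degrees(np.arctan2(*(f-l)[[1,0]])),np.degrees(np.arctan2(*(dot-can)[[1,0]])),np.linalg.norm((dot-can)[:2]))
e=(dot-can)[:2]/np.linalg.norm((dot-can)[:2]); print("from dot",dot[:2]-e*.008,"from can",can[:2]+e*.017)
E
```

```text
dot [0.5837 0.0236 0.052 ]
can [ 0.556  -0.0559  0.06  ]
first [0.5807 0.016  0.053 ]
last [ 0.5616 -0.0394  0.053 ]
0.058618742635633415 71.0337208307727 70.79590343210103 0.08420330410697655
from dot [0.58103705 0.01608141] from can [ 0.56156306 -0.0398274 ]
```

play_rows(commands=[[-27,-328,0,0],[-27,-328,0,0],[-27,-328,0,0],[-27,-328,0,0],[-27,-328,0,0]])

```text
clock: 2.75
position: [0.4922, -0.2382, 0.2344]
eef_rot: [0.193, 3.134, 0.003]
wrist_force: [1.5, 0.4, 0.1]
grip_width: 0.0855
```

```bash
python3 - <<'E'
from mv import *
tool([.4885,-.3203,.235],83)
cp=camera_params("wrist");p,d=capture("wrist");cv2.imwrite("pics/w2.png",p[:,:,::-1]);np.save("w2_d.npy",d);np.save("w2_cp.npy",cp,allow_pickle=True)
E
```

```text
t 2.75 pos [ 0.4922 -0.2382  0.2344] tooly yaw 82.9 shift [ -6.4 -81.9  -0.7] turn -0.1 w 0.0855 F [1.5 0.4 0.1]
```

View pics/w2.png

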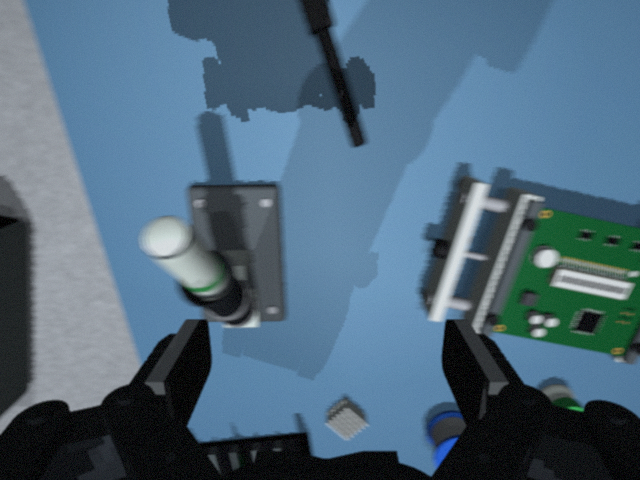

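play_rows(commands=[[-6,-82,-1,0],[-6,-82,-1,0],[-6,-82,-1,0],[-6,-82,-1,0]])

```text
clock: 3.2
position: [0.4862, -0.3281, 0.2357]
eef_rot: [0.205, 3.133, -0.002]
wrist_force: [0.3, -0.1, -0.2]
grip_width: 0.0854
```

```bash
python3 - <<'E'
from mv import *
from fit import fit
tool([.4885,-.3203,.235],83)
cp=camera_params("wrist");p,d=capture("wrist");cv2.imwrite("pics/w3.png",p[:,:,::-1]);np.save("w3_d.npy",d);np.save("w3_cp.npy",cp,allow_pickle=True)
for nm in ("w2","w3"):
    cp=np.load(nm+"_cp.npy",allow_pickle=True).item(); d=np.load(nm+"_d.npy"); p=cv2.imread(f"pics/{nm}.png")
    vv,uu=np.mgrid[0:330,100:520]; P=bp(cp,uu,vv,d[vv,uu])
    m=(d[vv,uu]>0)&(p[vv,uu].min(-1)>100)&(P[...,2]>.12)&(P[...,2]<.2)&(np.hypot(P[...,0]-.49,P[...,1]+.32)<.06)
    pts=P[m]; print(len(pts))
    for t in (None,np.radians(40)):
        q,a,r=fit(pts,t); print(q[:2],np.degrees(q[2]),np.degrees(q[3]),r)
E
```

```text
t 3.2 pos [ 0.4862 -0.3281  0.2357] tooly yaw 82.5 shift [-1.3  8.   0.7] turn -0.5 w 0.0854 F [ 0.3 -0.1 -0.2]
2707
[ 0.48852805 -0.32020236] 186.20715986560737 39.14572107905985 0.0040711403365928924
[ 0.4884894  -0.32003994] 185.67257457648805 40.0 0.004080316337965431
2437
[ 0.48811602 -0.3200027 ] 163.29289755238972 44.36711078669051 0.0038177274551989978
[ 0.48795486 -0.31931551] 163.30732749524185 40.0 0.004122454823055343
```

View pics/w3.png

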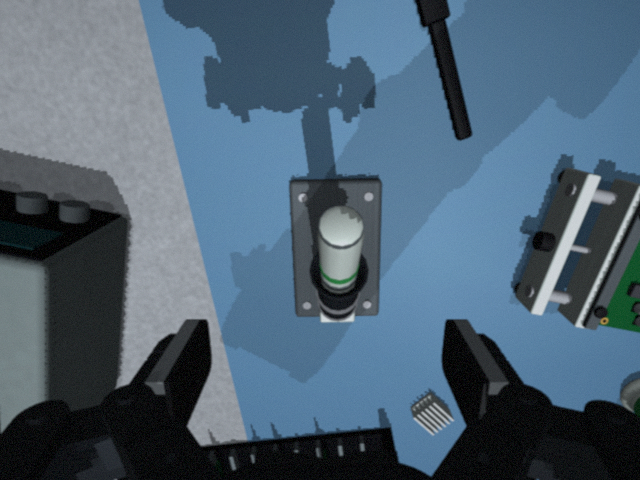

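play_rows(commands=[[-1,8,40,-1.5],[-1,8,75,-1.5],[-1,8,95,-1.5],[-1,8,105,-1.5],[-1,8,109,-1.5]])

```text
clock: 3.75
position: [0.4891, -0.318, 0.1262]
eef_rot: [0.159, 3.136, -0.001]
wrist_force: [0.2, 0.5, 0.1]
grip_width: 0.0852
```

```bash
python3 - <<'E'
from mv import *
tool([.4885,-.3203,.126],84)
cp=camera_params("wrist");p,d=capture("wrist");cv2.imwrite("pics/w4.png",p[:,:,::-1])
p,d=capture("side");cv2.imwrite("pics/s4.png",cv2.resize(p[300:460,300:480,::-1],None,fx=3.5,fy=3.5))
E
```

```text
t 3.75 pos [ 0.4891 -0.318   0.1262] tooly yaw 84.2 shift [ 0.4 -2.3  0.2] turn 0.2 w 0.0852 F [0.2 0.5 0.1]
```

View pics/w4.png

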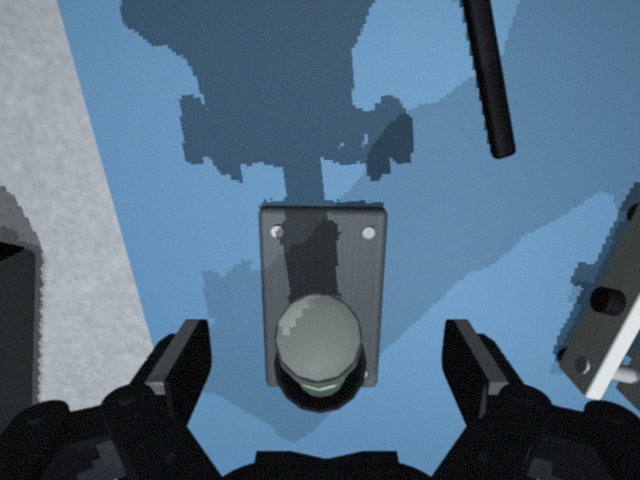

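View pics/s4.png

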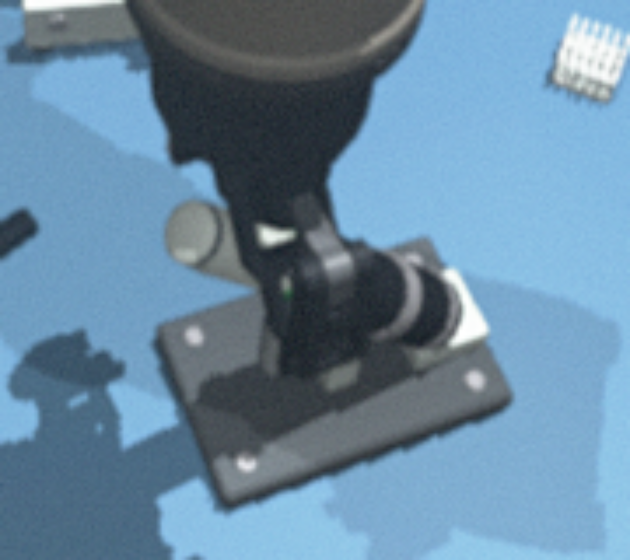

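play_rows(commands=[[0,-2.3,0,0],[0,-2.3,0,0],[0,-2.3,0,0],[0,-2.3,0,0],[0,-2.3,0,0]], gripper=-1, grip_force=40)

```text
clock: 4.35
position: [0.4891, -0.3213, 0.1275]
eef_rot: [0.16, 3.135, -0.001]
wrist_force: [-1.1, 1.3, 6.3]
grip_width: 0.0248
```

play_rows(commands=[[0,0,0,0],[0,0,0,0],[0,0,0,0]])

```text
clock: 4.65
position: [0.4891, -0.3213, 0.1275]
eef_rot: [0.16, 3.135, -0.001]
wrist_force: [-0.4, 0.9, 3.4]
grip_width: 0.025
```

```bash
python3 - <<'E'
from mv import *
s=tool([.4885,-.3203,.126],84); print(sense()['wrist_torque'])
p,d=capture("side");cv2.imwrite("pics/s5.png",cv2.resize(p[300:460,300:480,::-1],None,fx=3.5,fy=3.5))
a=np.array([-np.sin(np.radians(40))*np.cos(np.radians(6)),np.sin(np.radians(40))*np.sin(np.radians(6)),np.cos(np.radians(40))])
M=R.from_rotvec(sense()['eef_rot']).as_matrix(); print("axis in tool",a@M)
E
```

```text
t 4.65 pos [ 0.4891 -0.3213  0.1275] tooly yaw 84.1 shift [0.7 0.9 1.5] turn 0.1 w 0.025 F [-0.4  0.9  3.4]
[0.0824959  0.05596027 0.029577  ]
axis in tool [ 0.64056004  0.00101736 -0.76790741]
```

View pics/s5.png

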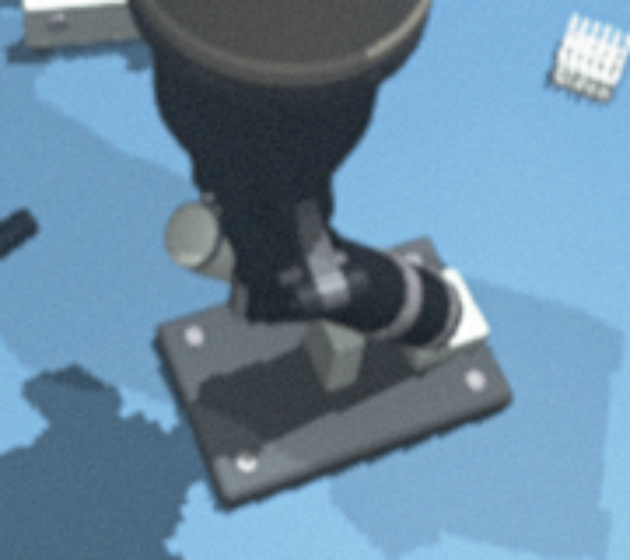

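play_rows(commands=[[3.2,0,-3.8,0],[8.3,0,-10,0],[14.7,0,-17.7,0],[21.1,0,-25.3,0],[27.5,0,-33,0]])

```text
clock: 5.2
position: [0.4608, -0.3184, 0.1613]
eef_rot: [0.161, 3.135, -0.001]
wrist_force: [0.5, 0.6, -0.4]
grip_width: 0.025
```

```bash
python3 - <<'E'
from mv import *
a=np.array([-.6393,.0672,.766]); p0=np.array([.4891,-.3213,.1275])
s=sense(); D=s['position']-p0; print(D@a, D-a*(D@a), s['wrist_force'],s['grip_width'])
p,d=capture("side");cv2.imwrite("pics/s6.png",cv2.resize(p[260:460,300:480,::-1],None,fx=3,fy=3))
tool(p0+a*.113)
E
```

```text
0.04414031690224979 [-4.62928144e-05 -8.99361069e-05 -2.93818389e-05] [ 0.5380159   0.58918871 -0.39068992] 0.025034717791845327
t 5.25 pos [ 0.4603 -0.3188  0.1623] tooly yaw 84.1 shift [ 43.5   0.6 -51.9] turn None w 0.025 F [ 0.1 -0.4  1. ]
```

View pics/s6.png

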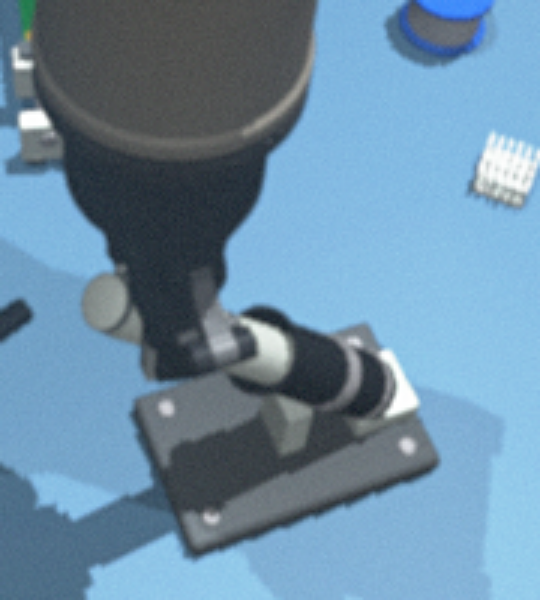

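play_rows(commands=[[7,0,-8.4,0],[15.5,0,-18.6,0],[24.5,0,-29.4,0],[33.5,0,-40.2,0],[42,0,-50.4,0]])

```text
clock: 5.75
position: [0.4174, -0.3145, 0.2136]
eef_rot: [0.162, 3.133, -0.002]
wrist_force: [-0.1, -0.8, -0.6]
grip_width: 0.0248
```

play_rows(commands=[[2,0,-2.4,0],[6,0,-7.2,0],[6,0,-7.2,0],[6,0,-7.2,0]])

```text
clock: 6.15
position: [0.4116, -0.3137, 0.2207]
eef_rot: [0.162, 3.133, -0.001]
wrist_force: [-0.2, -0.4, -1.5]
grip_width: 0.025
```

```bash
python3 - <<'E'
from mv import *
a=np.array([-.6393,.0672,.766]); p0=np.array([.4891,-.3213,.1275])
s=sense(); D=s['position']-p0; print(D@a, D-a*(D@a), s['wrist_force'],s['grip_width'])
p,d=capture("side");cv2.imwrite("pics/s7.png",cv2.resize(p[220:460,270:480,::-1],None,fx=2.5,fy=2.5))
E
```

```text
0.12143369239768527 [ 0.00010428 -0.00054637  0.00013872] [-0.17490972 -0.35170599 -1.53251297] 0.02500410156533784
```

View pics/s7.png

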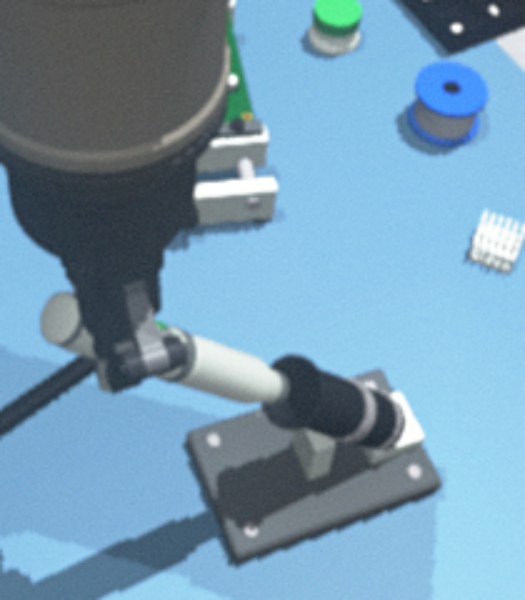

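```bash
python3 - <<'E'
from mv import *
a=np.array([-.6393,.0672,.766]); 
s=sense(); g=s['position']+[0,0,.021]; cp=camera_params("side")
for t in (0,.117,.148,.185): 
    q=g+a*(t-.148); print(t,q.round(4),(proj(cp,q)-[270,220])*2.5)
g0=np.array([.4891,-.3213,.1485]); m=g0-a*.044; print("mouth",m,(proj(cp,m)-[270,220])*2.5)
print((proj(cp,m+.0175*np.array([.766,0,.643]))-[270,220])*2.5)
E
```

```text
0 [ 0.5062 -0.3236  0.1282] [[274.85564153 383.31431825]]
0.117 [ 0.4314 -0.3158  0.2178] [[148.08093321 340.49972036]]
0.148 [ 0.4116 -0.3137  0.2415] [[108.41696367 327.10432841]]
0.185 [ 0.3879 -0.3112  0.2699] [[ 56.95657077 309.72502572]]
mouth [ 0.5172292 -0.3242568  0.114796 ] [[290.51445184 388.06479708]]
[[312.9510347 368.7350741]]
```

play_rows(commands=[[0,0,0,0],[0,0,0,0],[0,0,0,0],[0,0,0,0],[0,0,0,0]], grip_force=20)

```text
clock: 6.7
position: [0.4116, -0.3137, 0.2204]
eef_rot: [0.162, 3.134, -0.002]
wrist_force: [-0.2, 0.5, -0.6]
grip_width: 0.0249
```

```bash
python3 - <<'E'
from mv import *
s=tool([.4116,-.3137,.2207])
p,d=capture("side");cv2.imwrite("pics/s8.png",cv2.resize(p[220:460,270:480,::-1],None,fx=2.5,fy=2.5))
E
```

```text
t 6.7 pos [ 0.4116 -0.3137  0.2204] tooly yaw 84.1 shift [-0.   0.  -0.3] turn None w 0.0249 F [-0.2  0.5 -0.6]
```

View pics/s8.png

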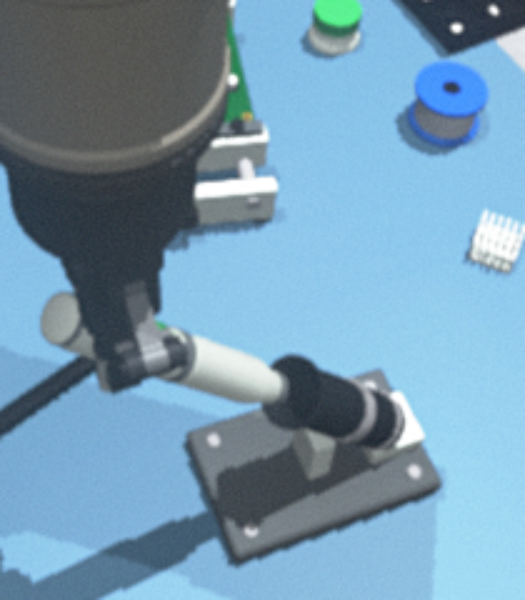

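play_rows(commands=[[-5,0,3,0],[-10,0,6,0],[-15,0,9,0],[-19,0,11,0],[-19,0,11,0]])

```text
clock: 7.25
position: [0.431, -0.3156, 0.2091]
eef_rot: [0.161, 3.135, -0.002]
wrist_force: [-0.8, -0.2, -0.9]
grip_width: 0.0253
```

```bash
python3 - <<'E'
from mv import *
s=tool([.4116,-.3137,.2207])
p,d=capture("side");cv2.imwrite("pics/s9.png",cv2.resize(p[220:460,270:480,::-1],None,fx=2.5,fy=2.5))
p,d=capture("wrist");cv2.imwrite("pics/w9.png",p[:,:,::-1])
E
```

```text
t 7.25 pos [ 0.431  -0.3156  0.2091] tooly yaw 84.1 shift [ 19.4  -0.1 -11.7] turn None w 0.0253 F [-0.8 -0.2 -0.9]
```

View pics/s9.png

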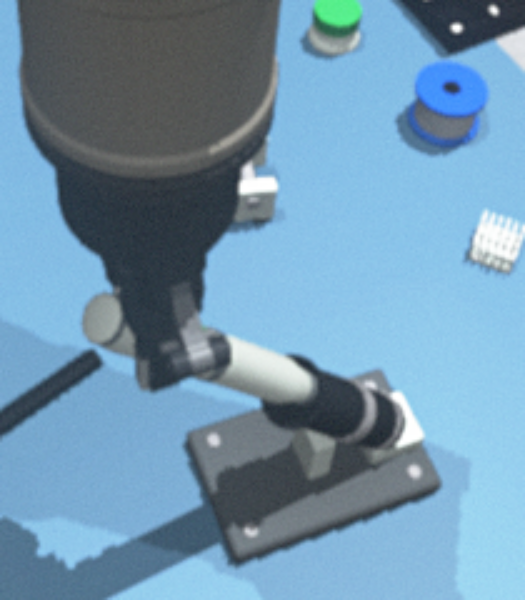

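View pics/w9.png

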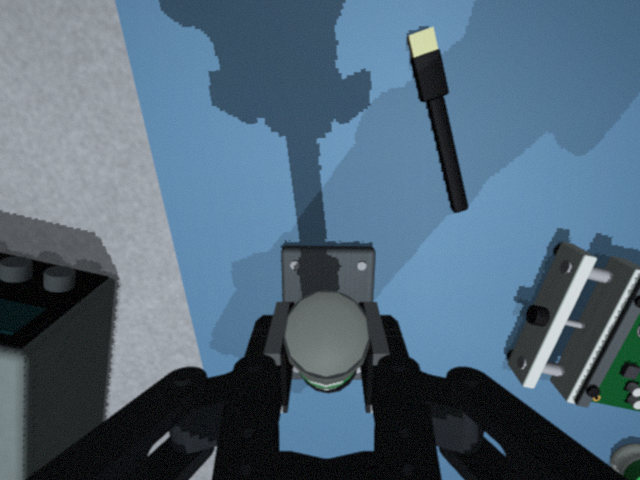

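play_rows(commands=[[-5,0,-4,0],[-10,0,-8,0],[-15,0,-11.5,0],[-20,0,-15,0],[-20,0,-15,0]])

```text
clock: 7.85
position: [0.4511, -0.3179, 0.225]
eef_rot: [0.161, 3.134, -0.002]
wrist_force: [-3.7, 0.1, -0.1]
grip_width: 0.0252
```

```bash
python3 - <<'E'
from mv import *
s=tool([.4116,-.3137,.2207])
p,d=capture("side");cv2.imwrite("pics/s10.png",cv2.resize(p[220:460,270:480,::-1],None,fx=2.5,fy=2.5))
p,d=capture("wrist");cv2.imwrite("pics/w10.png",p[:,:,::-1])
E
```

```text
t 7.85 pos [ 0.4511 -0.3179  0.225 ] tooly yaw 84.1 shift [39.7  0.1  4.2] turn None w 0.0252 F [-3.7  0.1 -0.1]
```

View pics/s10.png

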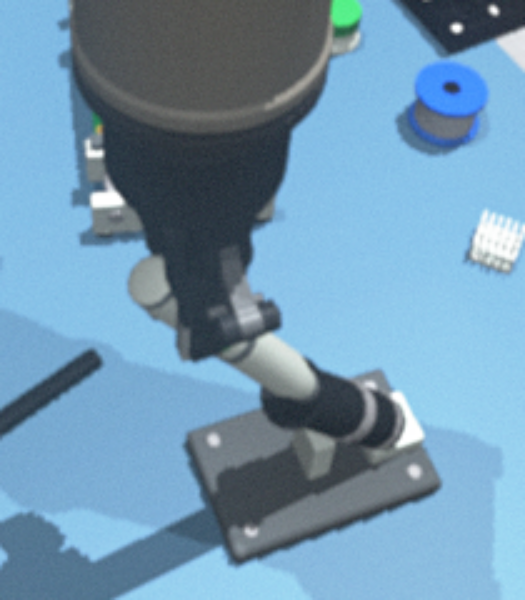

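View pics/w10.png

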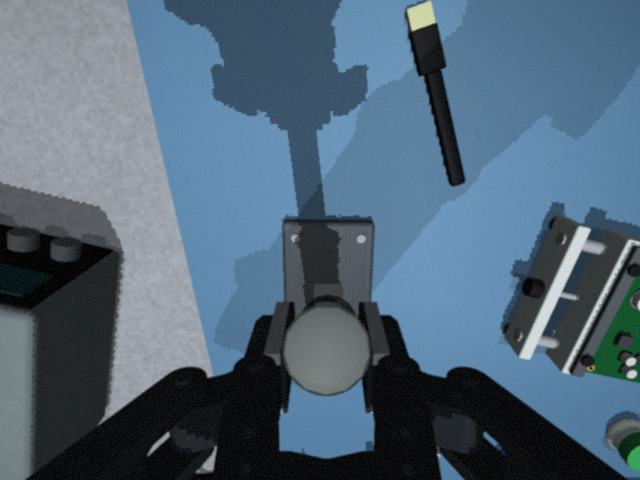

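play_rows(commands=[[-7,0,-4,0],[-14.5,0,-7.5,0],[-22,0,-11,0],[-30,0,-13.5,0],[-38,0,-15.5,0]])

```text
clock: 8.45
position: [0.489, -0.3218, 0.2405]
eef_rot: [0.162, 3.134, -0.002]
wrist_force: [-3.4, 0.1, 0.4]
grip_width: 0.0249
```

```bash
python3 - <<'E'
from mv import *
s=tool([.4116,-.3137,.2207])
p,d=capture("side");cv2.imwrite("pics/s11.png",cv2.resize(p[220:460,270:480,::-1],None,fx=2.5,fy=2.5))
p,d=capture("wrist");cv2.imwrite("pics/w11.png",p[:,:,::-1])
E
```

```text
t 8.45 pos [ 0.489  -0.3218  0.2405] tooly yaw 84.1 shift [77.9  0.1 19.5] turn None w 0.0249 F [-3.4  0.1  0.4]
```

View pics/s11.png

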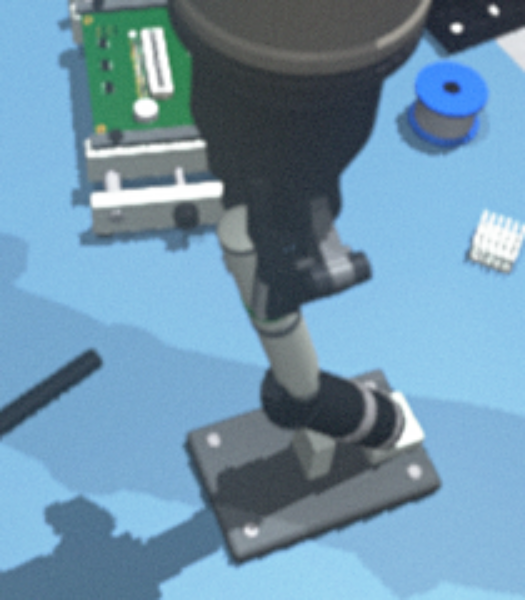

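play_rows(commands=[[-8,0,-1.5,0],[-16,0,-3,0],[-24,0,-4,0],[-32,0,-5,0],[-32,0,-5,0]])

```text
clock: 9.05
position: [0.5226, -0.325, 0.2454]
eef_rot: [0.159, 3.133, -0.003]
wrist_force: [-2.6, 0.3, -0.1]
grip_width: 0.0251
```

```bash
python3 - <<'E'
from mv import *
s=tool([.4116,-.3137,.2207])
p,d=capture("side");cv2.imwrite("pics/s12.png",cv2.resize(p[220:460,270:480,::-1],None,fx=2.5,fy=2.5))
p,d=capture("wrist");cv2.imwrite("pics/w12.png",p[:,:,::-1])
E
```

```text
t 9.05 pos [ 0.5226 -0.325   0.2454] tooly yaw 84.2 shift [111.6  -0.   24.2] turn None w 0.0251 F [-2.6  0.3 -0.1]
```

View pics/s12.png

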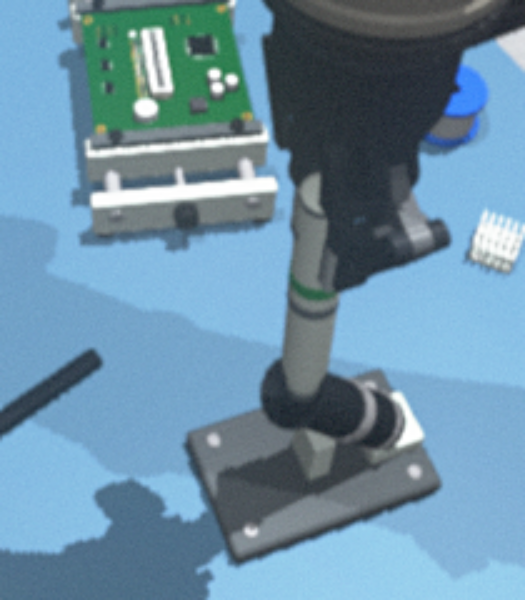

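View pics/w12.png

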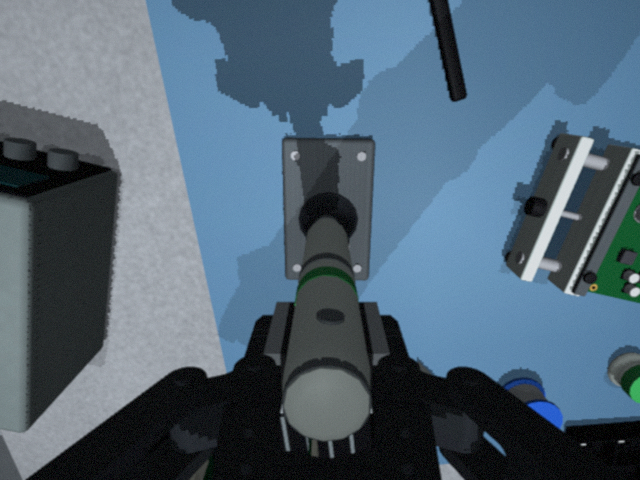

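```bash
cat > pen.py <<'E'
from mv import *
def ov(img,cpname,lens,tilt_s,tilt_l,fn,crop,f,yaw=84.1,cp=None):
    # tilt_s: tail toward robot, deg ; draw pen silhouette axis+edges
    cp=cp or camera_params(cpname)
    y=np.radians(yaw); fy=np.array([np.cos(y),np.sin(y),0]); fx=np.array([np.sin(y),-np.cos(y),0]) # fx forward
    u=np.array([0,0,1.])-np.tan(np.radians(tilt_s))*fx+np.tan(np.radians(tilt_l))*fy; u/=np.linalg.norm(u)
    im=img[crop[1]:crop[3],crop[0]:crop[2],::-1].copy(); im=cv2.resize(im,None,fx=f,fy=f,interpolation=cv2.INTER_CUBIC)
    e1=np.cross(u,[1,0,0]);e1/=np.linalg.norm(e1);e2=np.cross(u,e1)
    for t,r in ((0,.009),(.112,.013),(.122,.013),(.185,.013)):
        c=lens+u*t; k=np.array([c+r*(np.cos(a)*e1+np.sin(a)*e2) for a in np.linspace(0,2*np.pi,40)])
        q=((proj(cp,k)-[crop[0],crop[1]])*f).astype(int); cv2.polylines(im,[q.reshape(-1,1,2)],True,(0,0,255),1)
    q=((proj(cp,np.array([lens,lens+u*.185]))-[crop[0],crop[1]])*f).astype(int); cv2.line(im,tuple(map(int,q[0])),tuple(map(int,q[1])),(255,0,255),1)
    cv2.imwrite(fn,im); return u
E
python3 - <<'E'
from pen import *
s=sense(); g=s['position']+[0,0,.021]
lens=g-[0,0,.148]; print(lens)
p,d=capture("side"); np.save("s13.npy",p); ov(p,"side",lens,0,0,"pics/s13.png",(330,260,460,440),3.3)
cpw=camera_params("wrist");p,d=capture("wrist"); ov(p,"wrist",lens,0,0,"pics/w13.png",(220,140,440,470),1.8,cp=cpw)
E
```

```text
[ 0.52172306 -0.32501937  0.118392  ]
```

View pics/s13.png

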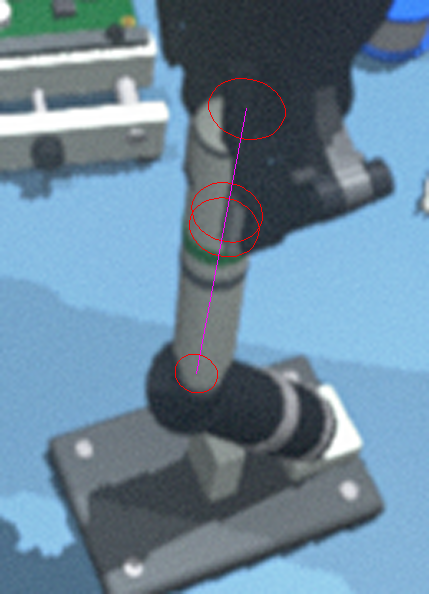

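View pics/w13.png

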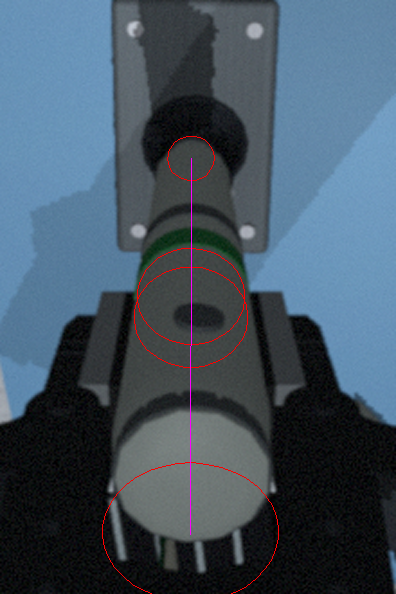

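```bash
python3 - <<'E'
from pen import *
s=sense(); g=s['position']+[0,0,.021]
ps=np.load("s13.npy"); p,d=capture("wrist"); cpw=camera_params("wrist"); np.save("w13.npy",p)
fx=np.array([np.sin(np.radians(84.1)),-np.cos(np.radians(84.1)),0])
rows=[]
for T,L in ((7,.148),(10,.148),(7,.156),(10,.156)):
    u=np.array([0,0,1])*np.cos(np.radians(T))-fx*np.sin(np.radians(T)); lens=g-u*L
    ov(ps,"side",lens,T,0,"/tmp/a.png",(330,260,430,400),2); ov(p,"wrist",lens,T,0,"/tmp/b.png",(270,190,390,440),1.12,cp=cpw)
    a,b=cv2.imread("/tmp/a.png"),cv2.imread("/tmp/b.png"); b=cv2.resize(b,(b.shape[1],280)); rows.append(np.hstack([a,b]))
cv2.imwrite("pics/grid1.png",np.vstack([np.hstack(rows[:2]),np.hstack(rows[2:])])); print(cv2.imread("pics/grid1.png").shape)
E
```

```text
(560, 668, 3)
```

View pics/grid1.png

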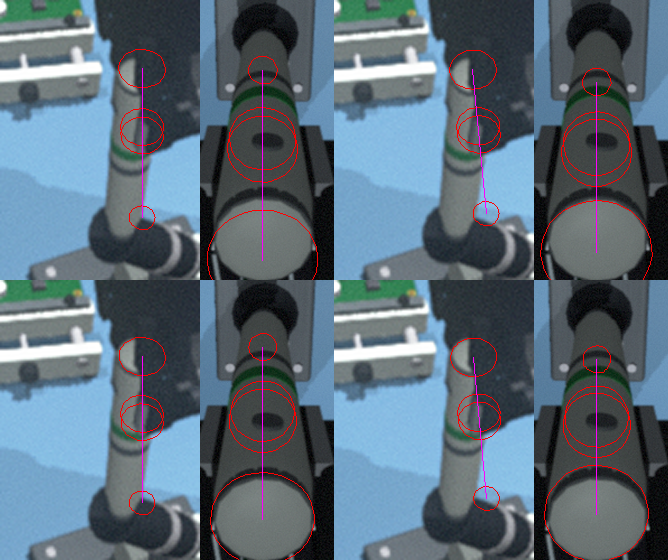

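```bash
cat > wfit.py <<'E'
from mv import *
from scipy.optimize import least_squares
def wfit(save=None,verbose=True):
    s=sense(); cp=camera_params("wrist"); p,d=capture("wrist")
    if save: np.save(save,p)
    M=R.from_rotvec(s['eef_rot']).as_matrix()
    vv,uu=np.mgrid[150:470,230:430]; P=bp(cp,uu,vv,d[vv,uu]); Q=(P-s['position'])@M  # tool coords
    ok=(d[vv,uu]>0)&(abs(Q[...,1])<.0125)&(abs(Q[...,0])<.035)&(Q[...,2]>-.08)&(Q[...,2]<.08)
    Q=Q[ok]; 
    return s,Q,M
E
python3 - <<'E'
from wfit import *
s,Q,M=wfit()
print(len(Q)); np.save("Q13.npy",Q)
# center strip profile: x vs z
for z0 in np.arange(-.075,.08,.01):
    m=(abs(Q[:,1])<.004)&(abs(Q[:,2]-z0)<.003)
    if m.sum(): print(round(z0,3),m.sum(),np.percentile(Q[m,0],[5,50,95]).round(4))
E
```

```text
16716
-0.075 364 [0.0104 0.0112 0.0119]
-0.055 2342 [-0.0012  0.011   0.0191]
-0.045 374 [0.0187 0.0195 0.0201]
-0.035 331 [0.0187 0.0195 0.0208]
-0.025 114 [0.0183 0.0201 0.0207]
-0.015 163 [0.0179 0.0185 0.019 ]
-0.005 133 [0.0176 0.0181 0.0186]
0.005 132 [0.0173 0.0178 0.0185]
0.015 79 [0.0173 0.0178 0.0183]
0.025 98 [0.0165 0.017  0.0177]
0.035 52 [0.0161 0.0169 0.0173]
0.045 65 [0.0156 0.0161 0.0165]
0.055 50 [0.0153 0.0157 0.016 ]
0.065 43 [0.0149 0.0153 0.0158]
0.075 45 [0.0143 0.0149 0.0154]
```

play_rows(commands=[[-4,0,0,0],[-7,0,0,0],[-7,0,0,0]])

```text
clock: 9.65
position: [0.5287, -0.3257, 0.2456]
eef_rot: [0.16, 3.133, -0.003]
wrist_force: [-3.4, 0.0, 1.2]
grip_width: 0.025
```

```bash
cat >> wfit.py <<'E'
def prof(Q):
    zs=[];xs=[];ys=[]
    for z0 in np.arange(-.045,.05,.01):
        m=(abs(Q[:,1])<.004)&(abs(Q[:,2]-z0)<.003)
        if m.sum()>20: zs.append(z0);xs.append(np.median(Q[m,0]))
    k=np.polyfit(zs,xs,1); t=Q[(abs(Q[:,1])<.004)&(Q[:,2]<-.05)&(Q[:,2]>-.07)]
    print("tilt(+tail to robot)",-np.degrees(np.arctan(k[0])).round(2),"axis x at z0",(k[1]-.013).round(4),"tail z",np.percentile(t[:,2],[5,50,95]).round(4),"tail x",np.percentile(t[:,0],[2,98]).round(4), "resid",(np.array(xs)-np.polyval(k,zs)).round(4))
    # lateral extent by z at tail & lower
E
python3 - <<'E'
from wfit import *
s,Q,M=wfit(); print(s['wrist_force'],s['position']); prof(Q); prof(np.load("Q13.npy"))
E
```

```text
[-3.44212348  0.00533394  1.23831347] [ 0.52866506 -0.3257234   0.24558754]
tilt(+tail to robot) -0.58 axis x at z0 0.0062 tail z [-0.0578 -0.0568 -0.052 ] tail x [-0.004   0.0184] resid [-0.0003  0.0002  0.0002 -0.0001 -0.0002 -0.      0.0002  0.      0.
 -0.0002]
tilt(+tail to robot) 2.29 axis x at z0 0.0051 tail z [-0.0577 -0.0566 -0.052 ] tail x [-0.0027  0.0196] resid [-0.0005 -0.      0.0009 -0.0002 -0.0002 -0.0001  0.0003 -0.0001  0.0002
 -0.0002]
```

play_rows(commands=[[0,0,0,0],[0,0,0,0],[1,0,-5,0],[2,0,-20,0],[2,0,-35,0]], grip_force=50)

```text
clock: 10.2
position: [0.5266, -0.3257, 0.2823]
eef_rot: [0.161, 3.132, -0.003]
wrist_force: [-0.5, -0.6, -0.8]
grip_width: 0.0247
```

```bash
python3 - <<'E'
from pen import *
from wfit import *
s,Q,M=wfit(); print(s['wrist_force'],s['position']); prof(Q); tool([.5812,.0157,.24])
p,d=capture("side"); cv2.imwrite("pics/s14.png",cv2.resize(p[220:440,300:480,::-1],None,fx=2.7,fy=2.7))
E
```

```text
[-0.53773131 -0.63027923 -0.77591973] [ 0.52656305 -0.32565188  0.28225112]
tilt(+tail to robot) 0.21 axis x at z0 0.0059 tail z [-0.0578 -0.0567 -0.0519] tail x [-0.0038  0.0186] resid [-0.0003  0.0001  0.0004 -0.0002 -0.0001  0.      0.0002  0.      0.0001
 -0.0002]
t 10.25 pos [ 0.5274 -0.3263  0.285 ] tooly yaw 84.1 shift [-18.1 345.8  44.3] turn None w 0.025 F [ 1.4 -0.3  3.4]
```

View pics/s14.png

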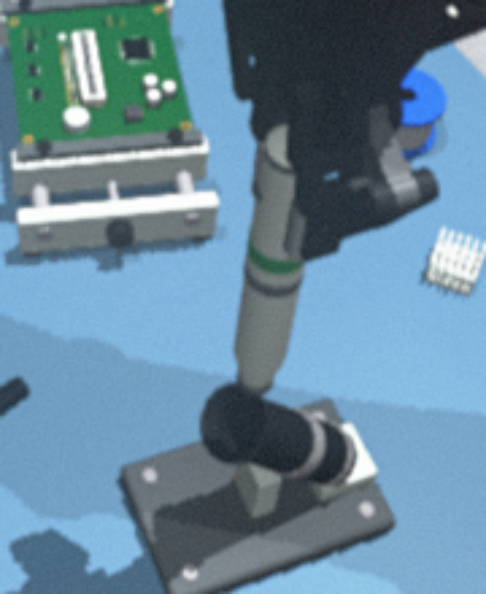

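play_rows(commands=[[-1,10,2,0],[-2,30,6,0],[-4,60,10,0],[-5,95,15,0],[-7,130,20,0]])

```text
clock: 10.8
position: [0.5479, -0.1957, 0.2631]
eef_rot: [0.16, 3.129, -0.004]
wrist_force: [1.2, 1.1, -1.4]
grip_width: 0.0248
```

```bash
python3 - <<'E'
from mv import *
tool([.5872,.0151,.26])
E
```

```text
t 10.8 pos [ 0.5479 -0.1957  0.2631] tooly yaw 84.1 shift [-17.5 213.8   2.8] turn None w 0.0248 F [ 1.2  1.1 -1.4]
```

play_rows(commands=[[-3,35,0,0],[-6,72,1,0],[-9,110,1,0],[-12,145,2,0],[-15,175,3,0]])

```text
clock: 11.3
position: [0.5807, -0.0201, 0.2596]
eef_rot: [0.158, 3.129, -0.004]
wrist_force: [1.0, 0.3, -0.3]
grip_width: 0.0247
```

```bash
python3 - <<'E'
from mv import *
tool([.5872,.0151,.26])
E
```

```text
t 11.3 pos [ 0.5807 -0.0201  0.2596] tooly yaw 84.2 shift [-3.  35.7 -0.4] turn None w 0.0247 F [ 1.   0.3 -0.3]
```

play_rows(commands=[[-1,15,0,0],[-2.5,28,0,0],[-3,35.5,0,0],[-3,35.5,0,0],[-3,35.5,0,0]])

```text
clock: 11.8
position: [0.5871, 0.0137, 0.2596]
eef_rot: [0.16, 3.129, -0.004]
wrist_force: [-0.2, -0.0, -1.3]
grip_width: 0.0247
```

```bash
python3 - <<'E'
from pen import *
from wfit import *
s,Q,M=wfit(); print(s['eef_rot'],M[:,2]); prof(Q); tool([.5872,.0151,.201])
s=sense();M=R.from_rotvec(s['eef_rot']).as_matrix(); lens=s['position']+M@np.array([.006,0,.128]); print("lens",lens)
ps,d=capture("side"); np.save("s15.npy",ps); ov(ps,"side",lens,0,0,"pics/s15.png",(280,130,420,320),3)
pt,d=capture("top"); ov(pt,"top",lens,0,0,"pics/t15.png",(240,140,400,290),3.5)
p,d=capture("wrist"); cv2.imwrite("pics/w15.png",p[:,:,::-1])
E
```

```text
[ 0.15975725  3.12851236 -0.00416689] [ 0.00885367 -0.00311587 -0.99995595]
tilt(+tail to robot) 0.24 axis x at z0 0.0059 tail z [-0.0579 -0.0568 -0.0519] tail x [-0.0037  0.0187] resid [-0.0003  0.0002  0.0003 -0.0001 -0.0002  0.      0.0002  0.0001 -0.
 -0.0001]
t 11.85 pos [0.5871 0.0135 0.2597] tooly yaw 84.1 shift [ 0.6  1.7 58.7] turn None w 0.0249 F [-0.3 -1.6 -1.3]
lens [0.58227037 0.01376945 0.13162267]
```

View pics/s15.png

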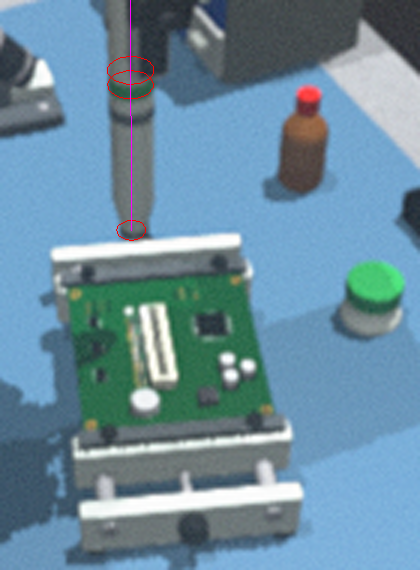

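View pics/t15.png

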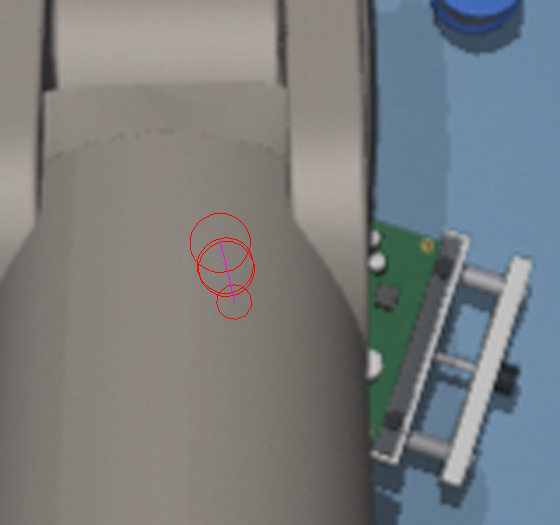

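View pics/w15.png

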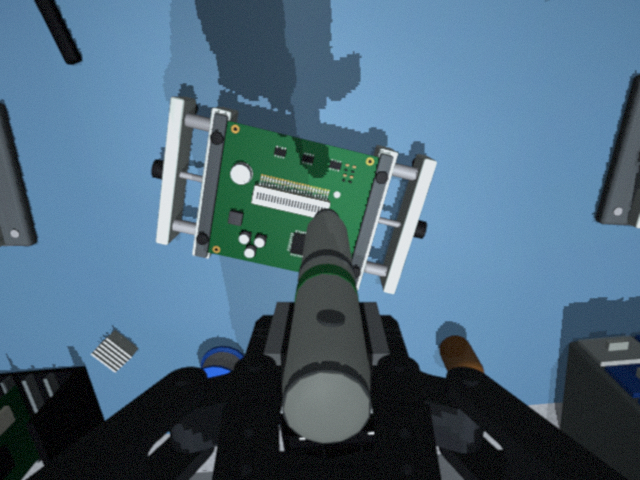

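```bash
cat > lens.py <<'E'
from mv import *
OFF=np.array([.006,0,.128])
F=np.array([.5812,.0157,.073]);L=np.array([.5617,-.0396,.073])
def go(t,quiet=False):
    s=sense();M=R.from_rotvec(s['eef_rot']).as_matrix(); lens=s['position']+M@OFF
    e=(L-F)/np.linalg.norm(L-F); rel=lens-F; al=rel@e; n=np.cross([0,0,1],e)
    print("t",round(s['clock'],2),"lens",lens.round(4),"along",(al*1000).round(1),"off",(rel@n*1000).round(1),"dz",(rel[2]*1000).round(1),"z-tool",M[:,2].round(4),"shift mm",((np.array(t)-lens)@M*1000).round(1),"F",s['wrist_force'].round(1),"dir tool",(e@M).round(4))
E
python3 - <<'E'
from lens import *
go(F); go(L)
E
```

```text
t 12.0 lens [0.5824 0.0142 0.1316] along 1.0 off 1.6 dz 58.6 z-tool [ 0.009  -0.0028 -1.    ] shift mm [ 1.8  1.5 58.6] F [ 0.3  1.  -0.4] dir tool [ 2.348e-01 -9.720e-01 -3.000e-04]
t 12.0 lens [0.5824 0.0142 0.1316] along 1.0 off 1.6 dz 58.6 z-tool [ 0.009  -0.0028 -1.    ] shift mm [ 15.6 -55.5  58.6] F [ 0.3  1.  -0.4] dir tool [ 2.348e-01 -9.720e-01 -3.000e-04]
```

play_rows(commands=[[0.5,0.5,8,0],[1,1,20,0],[1.5,1.5,32,0],[1.8,1.5,42,0],[1.8,1.5,48,0]])

```text
clock: 12.5
position: [0.5854, 0.0155, 0.2101]
eef_rot: [0.16, 3.13, -0.004]
wrist_force: [-0.4, 0.1, -0.3]
grip_width: 0.0246
```

```bash
python3 - <<'E'
from lens import *
from pen import ov
go(F); ps,d=capture("side"); s=sense();M=R.from_rotvec(s['eef_rot']).as_matrix()
cv2.imwrite("pics/s16b.png",cv2.resize(ps[150:290,280:400,::-1],None,fx=4,fy=4,interpolation=cv2.INTER_CUBIC))
ov(ps,"side",s['position']+M@OFF,0,0,"pics/s16.png",(280,150,400,290),4)
E
```

```text
t 12.5 lens [0.5804 0.0157 0.0821] along 0.3 off -0.8 dz 9.1 z-tool [ 0.0074 -0.0032 -1.    ] shift mm [-0.7  0.1  9.1] F [-0.4  0.1 -0.3] dir tool [ 2.349e-01 -9.720e-01  6.000e-04]
```

View pics/s16.png

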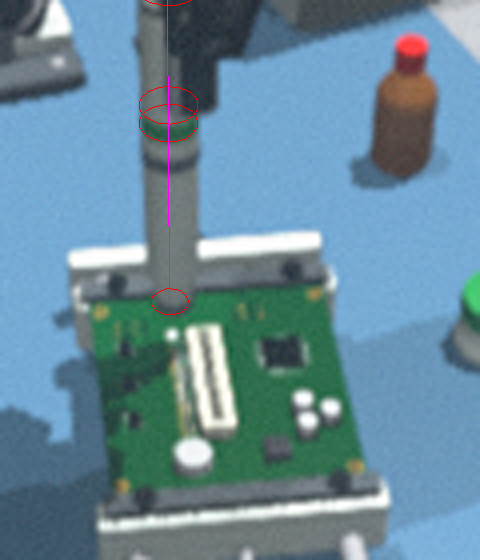

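play_rows(commands=[[-0.3,0,3,0],[-0.7,0.1,6,0],[-0.7,0.1,8,0],[-0.7,0.1,9,0],[-0.7,0.1,9,0]])

```text
clock: 13.05
position: [0.5861, 0.0155, 0.2007]
eef_rot: [0.16, 3.13, -0.005]
wrist_force: [0.5, -0.6, -0.3]
grip_width: 0.0247
```

```bash
python3 - <<'E'
from lens import *
from pen import ov
go(F); ps,d=capture("side"); s=sense();M=R.from_rotvec(s['eef_rot']).as_matrix()
ov(ps,"side",s['position']+M@OFF,0,0,"pics/s17.png",(280,150,400,290),4)
cpw=camera_params("wrist"); p,d=capture("wrist"); np.save("w17_d.npy",d);cv2.imwrite("pics/w17.png",p[:,:,::-1])
E
```

```text
t 13.05 lens [0.581  0.0157 0.0727] along 0.1 off -0.2 dz -0.3 z-tool [ 0.007  -0.0034 -1.    ] shift mm [-0.2  0.1 -0.3] F [ 0.5 -0.6 -0.3] dir tool [ 2.349e-01 -9.720e-01  9.000e-04]
```

View pics/s17.png

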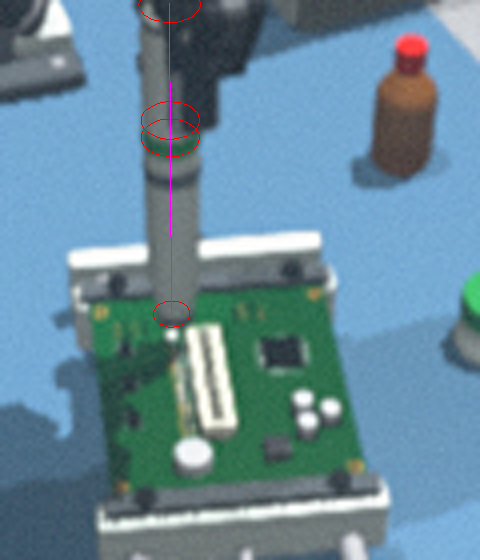

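View pics/w17.png

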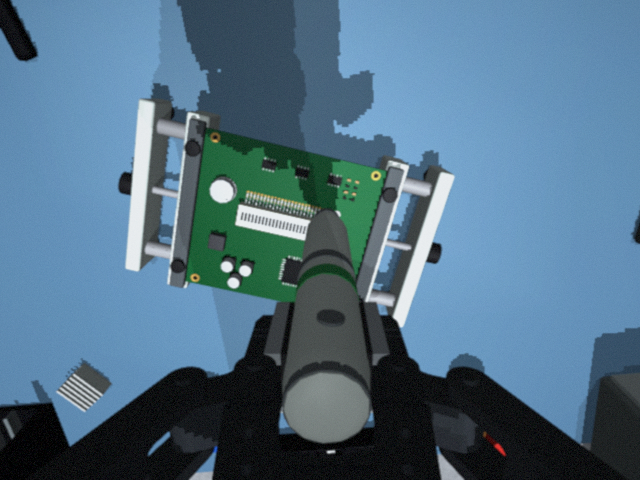

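play_rows(commands=[[0.3,-1.9,-0.2,0],[0.7,-3.9,-0.3,0],[1.2,-5.8,-0.3,0],[1.7,-7.8,-0.3,0],[2.2,-9.7,-0.3,0]])

```text
clock: 13.65
position: [0.5829, 0.0059, 0.2012]
eef_rot: [0.16, 3.13, -0.005]
wrist_force: [-0.4, -0.2, -1.3]
grip_width: 0.0247
```

```bash
python3 - <<'E'
from lens import *
go(L)
E
```

```text
t 13.65 lens [0.5778 0.006  0.0731] along 10.2 off 0.0 dz 0.1 z-tool [ 0.0071 -0.0033 -1.    ] shift mm [ 11.4 -47.    0.2] F [-0.4 -0.2 -1.3] dir tool [ 2.348e-01 -9.720e-01  8.000e-04]
```

Tracking is good; I'll keep the same rate.

play_rows(commands=[[0.5,-1.9,0,0],[0.9,-3.9,0,0],[1.4,-5.8,0,0],[1.9,-7.8,0,0],[2.4,-9.7,0,0]])

```text
clock: 14.15
position: [0.5794, -0.0037, 0.2012]
eef_rot: [0.16, 3.13, -0.005]
wrist_force: [-1.3, -0.3, -1.2]
grip_width: 0.0248
```

play_rows(commands=[[0.5,-1.9,0,0],[0.9,-3.9,0,0],[1.4,-5.8,0,0],[1.9,-7.8,0,0],[2.4,-9.7,0,0]])

```text
clock: 14.65
position: [0.576, -0.0133, 0.2012]
eef_rot: [0.16, 3.13, -0.005]
wrist_force: [-0.0, 0.3, -1.0]
grip_width: 0.0245
```

```bash
python3 - <<'E'
from lens import *
go(L)
E
```

```text
t 14.65 lens [ 0.5709 -0.0131  0.0732] along 30.6 off -0.1 dz 0.2 z-tool [ 0.0072 -0.0033 -1.    ] shift mm [  6.5 -27.3   0.2] F [-0.   0.3 -1. ] dir tool [ 2.348e-01 -9.720e-01  8.000e-04]
```

play_rows(commands=[[0.5,-1.9,0,0],[0.9,-3.9,0,0],[1.4,-5.8,0,0],[1.9,-7.8,0,0],[2.3,-9.7,0,0]])

```text
clock: 15.15
position: [0.5727, -0.0229, 0.2012]
eef_rot: [0.16, 3.13, -0.005]
wrist_force: [-0.2, 0.3, -1.1]
grip_width: 0.0251
```

play_rows(commands=[[0.5,-1.9,0,0],[0.9,-3.9,0,0],[1.4,-5.8,0,0],[1.9,-7.8,0,0],[2.3,-9.7,0,0]])

```text
clock: 15.65
position: [0.5693, -0.0324, 0.2012]
eef_rot: [0.16, 3.13, -0.005]
wrist_force: [-0.3, 0.0, -0.7]
grip_width: 0.025
```

```bash
python3 - <<'E'
from lens import *
go(L)
E
```

```text
t 15.65 lens [ 0.5642 -0.0323  0.0732] along 50.9 off -0.1 dz 0.2 z-tool [ 0.0071 -0.0033 -1.    ] shift mm [ 1.8 -7.6  0.2] F [-0.3  0.  -0.7] dir tool [ 2.347e-01 -9.721e-01  8.000e-04]
```

play_rows(commands=[[0.5,-1.9,0,0],[0.9,-3.9,0,0],[1.4,-5.8,0,0],[1.8,-7.4,0,0],[1.8,-7.6,0,0]])

```text
clock: 16.15
position: [0.5667, -0.0401, 0.2012]
eef_rot: [0.16, 3.13, -0.005]
wrist_force: [-0.5, 0.4, -1.1]
grip_width: 0.0246
```

play_rows(commands=[[0,0,0,0],[0,0,0,0],[0,0,0,0],[0,0,0,0],[0,0,0,0]])

```text
clock: 16.65
position: [0.5667, -0.04, 0.2012]
eef_rot: [0.16, 3.13, -0.005]
wrist_force: [-0.0, -0.3, -1.1]
grip_width: 0.0249
```

```bash
python3 - <<'E'
from lens import *
from pen import ov
from wfit import wfit,prof
go(L); _,Q,_=wfit(); prof(Q); ps,d=capture("side"); s=sense();M=R.from_rotvec(s['eef_rot']).as_matrix()
ov(ps,"side",s['position']+M@OFF,0,0,"pics/s18.png",(280,150,400,290),4)
p,d=capture("wrist");cv2.imwrite("pics/w18.png",p[:,:,::-1]); go(L)
E
```

```text
t 16.65 lens [ 0.5616 -0.0399  0.0732] along 58.9 off 0.0 dz 0.2 z-tool [ 0.0071 -0.0034 -1.    ] shift mm [-0.   0.3  0.2] F [-0.  -0.3 -1.1] dir tool [ 2.346e-01 -9.721e-01  8.000e-04]
tilt(+tail to robot) 0.23 axis x at z0 0.0059 tail z [-0.0579 -0.0568 -0.0518] tail x [-0.0038  0.0187] resid [-0.0003  0.0001  0.0003 -0.0001 -0.0001  0.      0.0002  0.     -0.
 -0.0002]
t 16.8 lens [ 0.5616 -0.0399  0.0732] along 59.0 off 0.0 dz 0.2 z-tool [ 0.0071 -0.0034 -1.    ] shift mm [-0.   0.3  0.2] F [ 0.2  0.3 -0.4] dir tool [ 2.345e-01 -9.721e-01  8.000e-04]
```

View pics/s18.png

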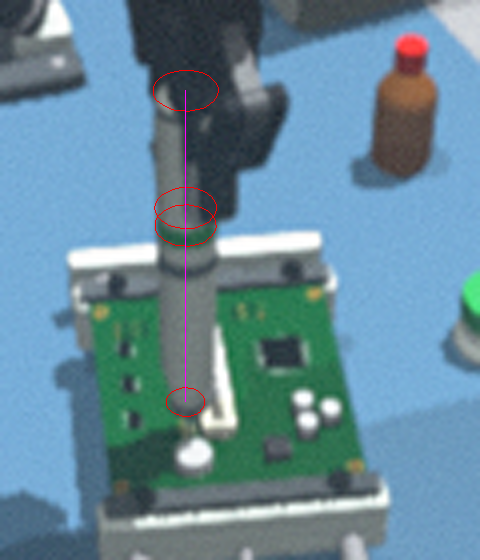

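View pics/w18.png

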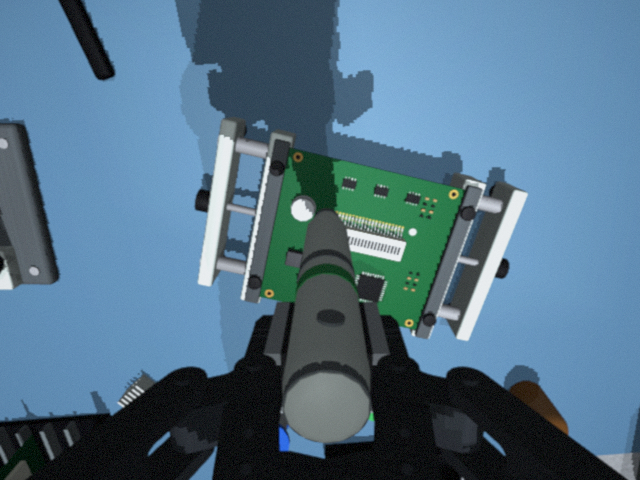

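```bash
python3 - <<'E'
from bench import *
print(finish_job())
E
```

```text
the job is handed in; nothing more can be done
None
```

The job is handed in: the microscope is still gripped at 50 N, upright and still above the last joint, with the clock at about 17 s of the 48 s allowed. No verdict is reported.

- **Draw and turn:** I gripped the pen at its grip point and drew it about 121 mm straight along the slope until the lens was clear of the tube. The tool can only point down, and the pen did not swing under its own weight at the lowest grip force. So I turned it in the fingers by resting its nose lightly (about 3–4 N) against the rim of its own stand. During that turn the lens may have dipped a few millimetres back into the mouth.
- **Scan:** I started with the lens about 2 cm above the joint by the white dot. It moved in a straight line at about 2 cm/s to the last joint by the can, within about 0.2 mm sideways and 0.3 mm in height by the arm's own readings.
- **Last checks:** The lens was estimated about 20 mm above the last joint and within 0.4 mm of it sideways. These depend on the camera calibration, which is good to about 2 mm. The pen leaned about half a degree from vertical, and the final side picture agrees. The wrist force stayed at noise level, so there was no sign of touching the board or holder.
- **Failed or disagreed:** Fits of the pen's leaning direction from the wrist camera depth differed by about 20 degrees, so I used the side and top cameras and the stand's base instead. After the turn the pen sat about 6 mm off the middle of the pads; I measured this and allowed for it. I did not separately re-measure the loose items, but nothing looked moved where they showed in the last pictures.

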